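Unlatch the prism case and stand its prism in the holding pen

TASK

Turn both wing fasteners of the wooden prism case to unlocked (a quarter turn anticlockwise), swing the panel open until it leans back on its stop, and lift out the large prism that lies between the two end saddles. Lay the prism down on the felt of the holding pen and let go, then take it again nearer one end and stand it upright on its end in the pen, clear of the two prisms already standing there. Leave the panel open, and do not knock or shove the standing prisms, the cup or the bottle, nor drop the prism, nor disturb the small piece in the case.

Things in the scene. Friction and masses are not known exactly. Their poses are not given: they have to be found in the camera images.
- case: Wooden case fixed to the table, 260 mm long (its x) x 190 mm (its y) x 66 mm high, plus the 10 mm panel on top. Origin at the centre of its underside, z up. Walls 10 mm thick; felt inner floor 13 mm above the origin. A 25 mm high divider runs along x at y = +46 mm; the small spare piece lies beyond it.
- cam_near (a joint): Quarter-turn wing fastener on the panel at case x = -95, y = -70 mm. 0 rad = locked (wing along the case's y, its steel tongue under a strike in the case wall), grows turning anticlockwise seen from above to a stop at 1.57 rad = unlocked (wing along the case's x). It stays where it is left (friction about 0.08 N m). The tongue holds the panel down until it has turned about 1.28 rad.
- cam_far (a joint): The other wing fastener, alike, at case x = +95, y = -70 mm.
- cam_near_wing (a point): Centre of the steel wing of cam_near, on its turning axis: a flat upright wing 46 mm long (the point's y), 10 mm thick (its x), 22 mm high, with this point half-way up, 19 mm above the panel's top face (95 mm above the case's underside when shut). The point turns with the wing.
- cam_far_wing (a point): The same point of cam_far's wing.
- panel (a joint): Hinged wooden access panel (lid) of the case, 260 x 190 x 10 mm, 0.45 kg. 0 rad = shut, grows as it opens up and over to a stop at 1.75 rad. Hinge along the case's x at its +y edge (point panel_hinge). It falls shut if let go before upright, and falls gently on to its stop if let go past about 1.6 rad.
- panel_handle (a point): Middle of the round steel handle bar of the panel (bar 10 mm thick, 62 mm long between two posts, along the case's x), 38 mm above the panel's top face when shut, 25 mm from the panel's free edge; 165 mm in front of (-y) and 48 mm above the hinge axis. Moves with the panel.
- panel_hinge (a point): Point on the panel's hinge axis, at the middle of the case's +y edge, 66 mm above the case's underside. Axis along the case's x.
- prism_center (a point): Centre of the large glass prism, 110 mm long (its x), 0.3 kg (varies): flat back down as it lies, two parallel ground sides 32 mm apart (its y) and 30 mm high, then two slopes to a ridge 40 mm above the back (its z). The point is at mid length, 20 mm above the back. At the start it lies on the case floor along the case's x, near case y = -15 mm, back down. Its ends are flat: it can stand on either.
- pen_floor (a point): Centre of the holding pen's felt floor, 12 mm above the table; axes x, y along the pen's sides, z up. The pen is a fixed square tray, 250 mm outside, 226 mm clear inside, with a felted wooden edge whose top is 14 mm above the floor.
- stood_a_center (a point): Centre of a glass prism standing on end in the far half of the pen (pen x about +75, y about -70 or +70 mm), 95 mm tall, 34 x 40 mm across.
- stood_b_center (a point): Centre of the other standing prism (pen x about +75 mm, on the other side of the pen), 80 mm tall, 34 x 36 mm across.
- spare_piece: Small glass piece lying in the narrow bay of the case, 75 x 22 x 22 mm; origin under its centre. Leave it.
- cup: Cream porcelain cup, 76 mm across, 70 mm high, origin under its centre. Leave it.
- rinse_bottle: Amber glass bottle, 52 mm across, 130 mm high, origin under its centre. Leave it.
- dividers: Steel dividers lying flat between case and pen, about 165 mm long, 50 mm wide, 10 mm high, origin under their middle.
- case_bed (a point): Middle of the prism's bed on the case floor (axes as the case). Wooden end saddles hold the prism: end walls at x = +-58 to +-68 mm, 47 mm high, and 30 mm high cheeks at x = +-40 to +-58, y = +-19 to +-31 mm. Between the cheeks the prism's sides are free for fingers from straight above; the end walls leave no room for a hand tilted along the prism.

How it is judged:
On the way, in this order (a step that is already met when the one before it is completed fails the run):
1. both wing fasteners are turned to unlocked with the panel still shut (value of joint each of cam_near, cam_far above 1.3 rad and value of joint panel below 0.08 rad), for 0.2 s.
2. the panel has been swung open on to its stop and let go (value of joint panel above 1.65 rad and contact force between panel and the fingers below 0.1 N), for 0.2 s.
3. the prism lies on the felt of the pen, let go (x of prism_center in the frame of pen_floor between -0.11 and 0.11 m and y of prism_center in the frame of pen_floor between -0.11 and 0.11 m and contact force between prism and the fingers below 0.1 N and linear speed of prism below 0.02 m/s and angle between prism_center's own x axis and vertical between 1.4 and 1.74 rad and z of prism_center in the frame of pen_floor below 0.03 m), for 0.2 s.
At the end, for the whole second after the job is handed in: The large prism stands upright (within 4.5 degrees) on one of its ends on the felt inside the pen, still, let go and not touching the two other prisms; the panel is open on its stop (over 1.65 rad) and both fasteners are unlocked (over 1.3 rad) (x of prism_center in the frame of pen_floor between -0.11 and 0.11 m and y of prism_center in the frame of pen_floor between -0.11 and 0.11 m and contact force between prism and the fingers below 0.1 N and linear speed of prism below 0.02 m/s and (angle between prism_center's own x axis and vertical below 0.08 rad or angle between prism_center's own x axis and vertical above 3.06 rad) and z of prism_center in the frame of pen_floor between 0.05 and 0.06 m and value of joint panel above 1.65 rad and value of joint each of cam_near, cam_far above 1.3 rad and contact force between prism and stood_a below 0.1 N and contact force between prism and stood_b below 0.1 N).
It fails at once if a standing prism is tipped (over 0.3 rad) or shoved more than 30 mm (angle between any of stood_a_center, stood_b_center's own z axis and vertical above 0.3 rad or distance of any of stood_a_center, stood_b_center from where it was at the start of the episode above 0.03 m).
It fails at once if the cup or the bottle is tipped over or shoved more than 40 mm (angle between any of cup, rinse_bottle's own z axis and vertical above 0.4 rad or distance of any of cup, rinse_bottle from where it was at the start of the episode above 0.04 m).
It fails at once if the small piece in the case is moved more than 30 mm (distance of spare_piece from where it was at the start of the episode above 0.03 m).
It fails at once if the prism falls or is thrown (over 0.8 m/s with no finger on it) (linear speed of prism above 0.8 m/s and contact force between prism and the fingers below 0.1 N).
It also fails if it takes over 72 s, if anything falls off the work surface, if the arm or the gripper's body presses on something with over 40 N, if the wrist force passes 120 N, or if a joint passes its speed limit or range.

ROBOT

A 6-joint arm with a two-finger parallel gripper is mounted at the origin on the work surface. World frame = base frame: x ahead of the robot, y to its left, z up, the work surface at z = 0. Lengths are in m, angles in rad, forces in N, time in s.
With the tool pointing down it reaches from about 0.25 to 0.775 m from the base axis. Payload 4 kg.
Tool frame: the origin (TCP) lies midway between the tips of the shut fingers; the grasp point (between the pads) lies 19 mm behind it; z points along the fingers, y is the direction in which the jaws open and shut (so a half turn about z gives the same grasp; the last joint's range is limited). The gripper opens to 94 mm and grips with 3 to 60 N. Pads are 16 mm wide; open, the fingers measure 119 mm over their backs; the gripper's body (75 mm by 177 mm) begins 78 mm behind the grasp point.
Start: joints at [-1.358, 0.087, 1.371, -0, 1.684, -0.103], TCP at [0.171, -0.523, 0.206] pointing down, gripper open.
Joint ranges: [-3.1, 3.1], [-0.76, 2.03], [0.27, 2.55], [-1.08, 4.22], [0.17, 2.65], [-2.57, 2.57]. Speed limits (rad/s): [2.79, 2.79, 3.14, 3.14, 3.14, 3.14].

INTERFACE

Orientations are given as [roll, pitch, yaw] about the fixed x, y, z axes, in that order (R = Rz(yaw) Ry(pitch) Rx(roll)).
In Python, from bench import robot, cams gives the robot as it stands.
- The arm moves only by the tool step_arm, never from a script. Its argument "plan" is a list that holds one entry, the list of rows, each a list of 5 numbers: the shift along the world's x, y, z in mm, then the turn about the world's z in rad, then the opening in per cent of the stroke, from 0 (shut) to 100 (fully open). In form: [[[tx, ty, tz, turn, fingers], ...]]. A call has 1 to 8 rows; each row is the pose to reach, as a shift and turn from the pose commanded when the call began; what a row does not reach only later rows make up. A row lasts 1/12 s, in which the tool goes at most 41.7 mm and 7.16 degrees, less where a joint would pass 70% of its speed; a pose out of reach is approached as far as the arm can. A call with a gripper value outside its range is refused whole. The fingers move at their own pace and stop on an object; the grip force is fixed at half the most. Time passes only in rows, so rows that repeat a pose let the fingers close. It gives the time, the measured TCP pose, the force and the opening at its end, in the units of the state.
- robot.get_obs(): the state, without advancing time (a new reading comes with each control period).
- cams.snapshot(name): name is "side" or "top" or "wrist"; returns a dict with "frame" (480x640x3 uint8, red, green, blue), "camera_matrix" (3x3 intrinsics, pixels), "origin" and "attitude" of the camera in the world; the wrist camera has in their place "T_tool_cam" (4x4, takes a point from camera to tool coordinates, whose origin is the TCP and whose axes are the flange's). Camera axes: x right, y down, z forward; pixel columns grow to the right and rows downward; lengths in m; the calibration is good to about 2 mm. A picture is of the moment at which its call begins: read the wrist's pose just before it. There is no depth.
- robot.close_job(): hands the job in, once; it reports no verdict.
The state is a dict: "time": time; "joint_positions": joint angles; "qvel": joint speeds; "joint_torque": joint torques, N m; "tool_pos": TCP position; "ee_rot": TCP orientation; "wrist_force": force on the tool from outside, world axes, zero at the start; "wrist_torque": the same for the moment, N m; "width": finger opening in m.
Only numpy, scipy, OpenCV 4.12 (cv2) and the standard library are available. Lean on these libraries where they do the work, as an engineer would, in place of code of your own. Each camera call takes 0.05 s, during which the arm holds its last target. There are 200 camera calls.

## Working session

There is one attempt and no reset: what is moved stays moved. The work goes in short steps, Python scripts to look and compute and a tool call to move; the robot and the scene stay as the last step left them, time stands still between calls to the robot, and variables do not carry over. Pictures are saved under pics/ and viewed, about 8 in all and at most 12, crops included, and the job is handed in when it is done.

Besides the shell and the picture viewer there is one more tool, called after "Request:" by a JSON object that holds its "fn" and its "kwargs". step_arm: Moves the arm, as the interface text tells. Its arguments: {"type":"object","properties":{"plan":{"type":"array"}},"required":["plan"]}

```bash
mkdir -p pics; ls; python3 - <<'E'
from bench import robot,cams
import cv2,numpy as np
o=robot.get_obs();print(o)
for n in("top","side"):
    s=cams.snapshot(n);cv2.imwrite(f"pics/{n}0.png",s["frame"][...,::-1])
    print(n,s["camera_matrix"],s["origin"],s["attitude"])
s=cams.snapshot("wrist");print(s["T_tool_cam"],s["camera_matrix"])
E
```

```text
pics
{'time': 0.0, 'joint_positions': array([-1.35809560e+00,  8.79635866e-02,  1.37221782e+00, -5.02586305e-06,
        1.68360145e+00, -1.03113886e-01]), 'qvel': array([-2.54295697e-03,  2.48339313e-04, -2.00680262e-05, -1.80955226e-04,
        2.19042128e-07,  4.46600272e-04]), 'joint_torque': array([-3.69357431e-04, -3.40181172e+01, -3.02425718e+01,  7.16905436e-02,
        3.29801522e-02, -1.62937281e-04]), 'tool_pos': array([ 0.17069732, -0.52227391,  0.20431798]), 'ee_rot': array([-3.13941357e+00, -2.20471462e-04,  3.15813812e-01]), 'wrist_force': array([ 0.81616232,  0.74428043, -0.07697668]), 'wrist_torque': array([0.02362801, 0.00929771, 0.00830203]), 'width': 0.09397154777678116}
top [[437.1715224    0.         324.7714854 ]
 [  0.         437.1715224  236.66460626]
 [  0.           0.           1.        ]] [0.38680783 0.0041845  1.00574259] [-2.91076049e+00 -8.27803128e-04 -1.47770285e+00]
side [[496.60063816   0.         316.37497416]
 [  0.         496.60063816 230.0522272 ]
 [  0.           0.           1.        ]] [0.34530844 0.60847866 0.7412271 ] [-2.3666379  -0.00297667 -2.7237561 ]
[[ 9.93624102e-04 -9.70305081e-01 -2.41882331e-01  6.89690924e-02]
 [ 9.99999459e-01  8.89441299e-04  5.39907779e-04 -6.34178886e-05]
 [-3.08735127e-04 -2.41882736e-01  9.70305440e-01 -1.79215864e-01]
 [ 0.00000000e+00  0.00000000e+00  0.00000000e+00  1.00000000e+00]] [[403.49898046   0.         314.64800526]
 [  0.         403.49898046 238.00193817]
 [  0.           0.           1.        ]]
```

View pics/top0.png

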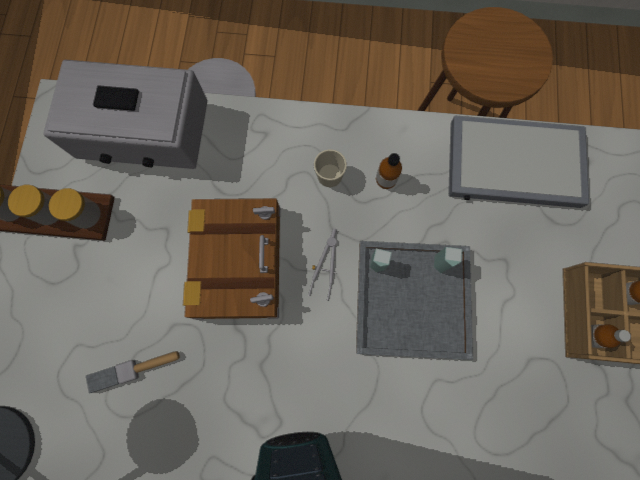

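View pics/side0.png

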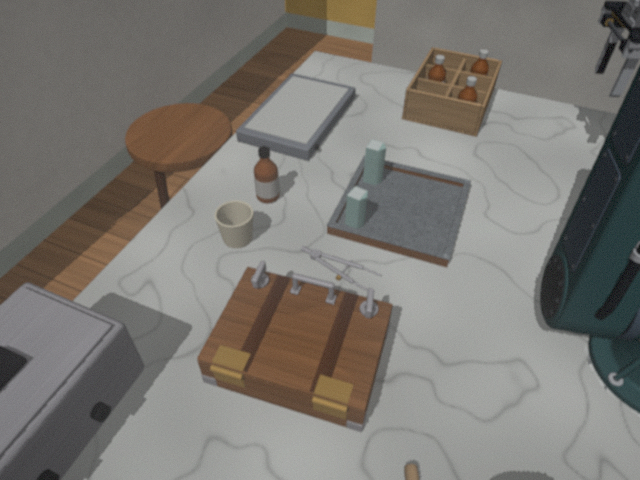

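Top view: the case has its hinges on the left (+y) side, wings at about (265,211) and (262,299), handle at (264,253). The pen is centred near (416,300), with standing prisms at (381,261) and (450,259). I'll enlarge the case in both views to read corners.

```bash
cat > h.py <<'E'
import numpy as np,cv2
from scipy.spatial.transform import Rotation as R
from bench import robot,cams
def ray(s,uv,o=None):
    K=s["camera_matrix"];d=np.linalg.solve(K,[uv[0],uv[1],1.])
    if "origin" in s: return np.array(s["origin"]),R.from_euler("xyz",s["attitude"]).as_matrix()@d
    T=np.array(s["T_tool_cam"]);M=R.from_euler("xyz",o["ee_rot"]).as_matrix()
    return np.array(o["tool_pos"])+M@T[:3,3],M@T[:3,:3]@d
def plane(s,uv,z,o=None):
    p,d=ray(s,uv,o);return p+d*(z-p[2])/d[2]
def tri(r1,r2):
    (p,d),(q,e)=r1,r2;A=np.c_[d,-e];t=np.linalg.lstsq(A,q-p,rcond=None)[0]
    a,b=p+d*t[0],q+e*t[1];return (a+b)/2,np.linalg.norm(a-b)
def proj(s,P,o=None):
    if "origin" in s: p=np.array(s["origin"]);M=R.from_euler("xyz",s["attitude"]).as_matrix()
    else:
        T=np.array(s["T_tool_cam"]);W=R.from_euler("xyz",o["ee_rot"]).as_matrix();p=np.array(o["tool_pos"])+W@T[:3,3];M=W@T[:3,:3]
    c=s["camera_matrix"]@(M.T@(np.array(P)-p));return c[:2]/c[2]
E
python3 - <<'E'
import cv2,numpy as np
t=cv2.imread("pics/top0.png");s=cv2.imread("pics/side0.png")
a=cv2.resize(t[190:325,180:285],None,fx=4,fy=4,interpolation=cv2.INTER_CUBIC)   # 420x540
b=cv2.resize(t[235:365,350:480],None,fx=2.8,fy=2.8,interpolation=cv2.INTER_CUBIC)  #364
o=np.zeros((540,790,3),np.uint8);o[:,:420]=a;o[:364,424:788]=b
cv2.imwrite("pics/crop1.png",o)
E
```

```text
(no output)
```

View pics/crop1.png

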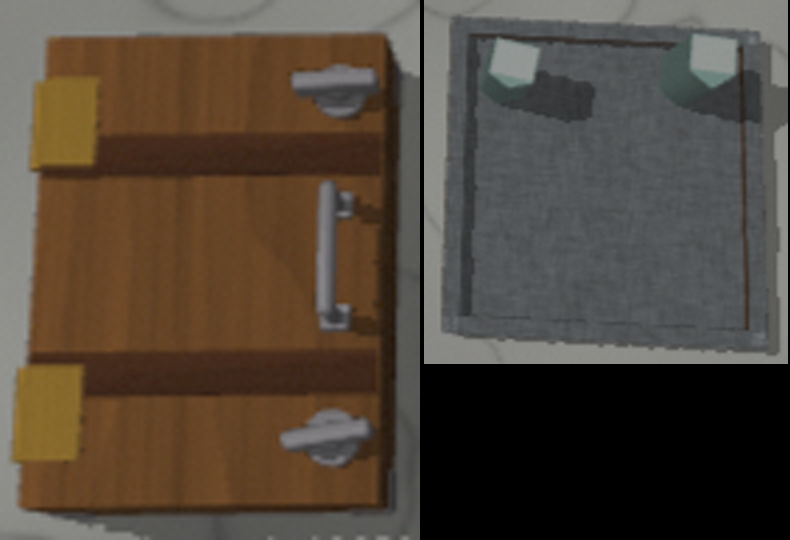

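The crop shows the panel corners at crop px (48,38), (386,35), (380,508) and (22,506). Wing tops are centred at about (334,82) and (325,434), the handle bar at (327,247). The pen's outer corners are at (453,17), (758,33), (778,352) and (443,330).

```bash
python3 - <<'E'
from h import *
s=cams.snapshot("top")
f=lambda u,v:(180+(u+.5)/4-.5,190+(v+.5)/4-.5)
C=[plane(s,f(*p),.076) for p in[(48,38),(386,35),(380,508),(22,506)]]
for c in C:print(c.round(4))
c=sum(C)/4
print("ctr",c,"len",[np.linalg.norm(C[i]-C[(i+1)%4]).round(4) for i in range(4)])
for a,b in((3,0),(2,1)):d=C[a-0]-C[b];d=C[b]-C[a];print("x-dir",np.arctan2(d[1],d[0]))
F=plane(s,f(334,82),.106);N=plane(s,f(325,434),.106);H=plane(s,f(327,247),.119)
d=F-N;print("far",F,"near",N,"hand",H,"sep",np.linalg.norm(d),"phi",np.arctan2(d[1],d[0]))
g=lambda u,v:(350+(u-424+.5)/2.8-.5,235+(v+.5)/2.8-.5)
P=[plane(s,g(*p),.026) for p in[(453,17),(758,33),(778,352),(443,330)]]
for p in P:print(p.round(4))
print("pen",sum(P)/4,[np.linalg.norm(P[i]-P[(i+1)%4]).round(4) for i in range(4)])
d=P[0]+P[1]-P[2]-P[3];print("pen phi",np.arctan2(d[1],d[0]))
A=plane(s,g(515,63),.11);B=plane(s,g(713,58),.11)
print("stood~",A,B)
E
```

```text
[0.6624 0.3272 0.076 ]
[0.6817 0.1399 0.076 ]
[0.4234 0.1123 0.076 ]
[0.407  0.2991 0.076 ]
ctr [0.54359857 0.21963005 0.076     ] len [np.float64(0.1883), np.float64(0.2598), np.float64(0.1875), np.float64(0.257)]
x-dir 0.10977739844734578
x-dir 0.10645556347613723
far [0.64331739 0.16016189 0.106     ] near [0.456606   0.14127373 0.106     ] hand [0.55107018 0.15039557 0.119     ] sep 0.1876643519156176 phi 0.10081934238417406
[ 0.6141 -0.0568  0.026 ]
[ 0.624  -0.3062  0.026 ]
[ 0.3733 -0.3261  0.026 ]
[ 0.3657 -0.0676  0.026 ]
pen [ 0.49427183 -0.18916547  0.026     ] [np.float64(0.2497), np.float64(0.2514), np.float64(0.2586), np.float64(0.2486)]
pen phi 0.06134297436897741
stood~ [ 0.56393311 -0.10006739  0.11      ] [ 0.58143441 -0.24659549  0.11      ]
```

Request:
{"fn": "step_arm", "kwargs": {"plan": [[[30,70,15,0.12,100],[60,145,30,0.24,100],[75,180,45,0.36,100],[90,215,45,0.48,100],[105,250,45,0.6,100],[120,285,45,0.72,100],[135,315,45,0.84,80],[145,335,45,0.96,60]]]}}

```text
time: 0.87
tool_pos: [0.301, -0.2183, 0.2497]
ee_rot: [3.14, 0.0, 1.281]
wrist_force: [1.3, 0.3, -0.7]
width: 0.0839
```

Request:
{"fn": "step_arm", "kwargs": {"plan": [[[15,38,0,0.1,40],[30,76,0,0.2,40],[46,114,0,0.3,40],[62,152,0,0.4,40],[78,190,0,0.5,40],[94,228,0,0.5,40],[110,265,0,0.5,40],[126,303,0,0.5,40]]]}}

```text
time: 1.53
tool_pos: [0.427, 0.0851, 0.2494]
ee_rot: [3.141, 0.0, 1.776]
wrist_force: [0.4, -0.0, 0.9]
width: 0.0378
```

Request:
{"fn": "step_arm", "kwargs": {"plan": [[[15,26,0,0,40],[15,26,-40,0,40],[15,26,-50,0,40],[15,26,-50,0,40],[15,26,-50,0,40]]]}}

```text
time: 1.95
tool_pos: [0.4411, 0.1083, 0.199]
ee_rot: [-3.14, 0.0, 1.775]
wrist_force: [0.1, -0.8, 0.2]
width: 0.0375
```

```bash
python3 - <<'E'
from h import *
o=robot.get_obs();s=cams.snapshot("wrist");print(o["tool_pos"],o["ee_rot"],o["joint_positions"])
im=s["frame"][...,::-1].copy()
for P in[(.4566,.1407,.106),(.6445,.160,.106),(.551,.15,.119)]:
    p=proj(s,P,o);print(p);cv2.drawMarker(im,tuple(int(v) for v in p),(0,0,255),0,12)
cv2.imwrite("pics/w1.png",im)
E
```

```text
[0.44111307 0.10828153 0.19897042] [-3.13952290e+00  5.02891339e-05  1.77492113e+00] [ 1.15957521e-01 -1.25348317e-01  1.59254304e+00 -2.33644961e-04
  1.67645522e+00 -8.81916371e-02]
[348.25458438 199.93352982]
[620.0281084 227.8928814]
[493.83515374 218.35360608]
```

View pics/w1.png

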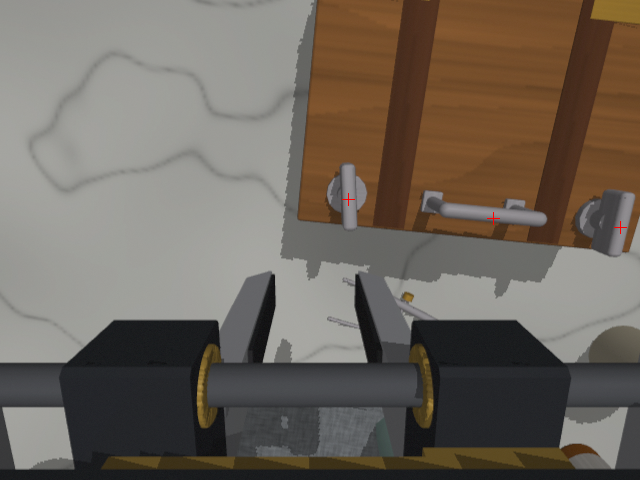

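The markers land on the wings and the handle: near wing centre at (348,197), handle at (494,215). The near wing is already parallel to the jaws. I'll go down, grip it and turn it.

Request:
{"fn": "step_arm", "kwargs": {"plan": [[[15,33,0,0,40],[15,33,-35,0,40],[15,33,-70,0,40],[15,33,-100,0,40],[15,33,-113,0,40],[15,33,-113,0,40],[15,33,-113,0,0],[15,33,-113,0,0]]]}}

```text
time: 2.67
tool_pos: [0.4589, 0.1417, 0.0893]
ee_rot: [3.136, 0.0, 1.775]
wrist_force: [0.5, 0.2, 0.8]
width: 0.0274
```

Request:
{"fn": "step_arm", "kwargs": {"plan": [[[0,0,0,0,0],[0,0,0,0,0],[0,0,0,0,0],[0,0,0,0,0]]]}}

```text
time: 3.0
tool_pos: [0.4579, 0.1419, 0.0886]
ee_rot: [3.138, 0.001, 1.776]
wrist_force: [-1.1, -0.5, 6.4]
width: 0.013
```

Request:
{"fn": "step_arm", "kwargs": {"plan": [[[0,0,2,0,0],[0,0,2,0,0],[0,0,2,0,0]]]}}

```text
time: 3.25
tool_pos: [0.4578, 0.1419, 0.0888]
ee_rot: [3.139, 0.001, 1.776]
wrist_force: [2.6, -0.0, -0.1]
width: 0.0129
```

Request:
{"fn": "step_arm", "kwargs": {"plan": [[[0,0,0,0.12,0],[0,0,0,0.24,0],[0,0,0,0.36,0],[0,0,0,0.48,0],[0,0,0,0.6,0],[0,0,0,0.72,0],[0,0,0,0.84,0],[0,0,0,0.84,0]]]}}

```text
time: 3.92
tool_pos: [0.458, 0.1421, 0.0888]
ee_rot: [3.14, 0.002, 2.618]
wrist_force: [3.6, 0.8, -0.7]
width: 0.0128
```

Request:
{"fn": "step_arm", "kwargs": {"plan": [[[0,0,0,0.12,0],[0,0,0,0.24,0],[0,0,0,0.36,0],[0,0,0,0.46,0],[0,0,0,0.54,0],[0,0,0,0.6,0],[0,0,0,0.6,0],[0,0,0,0.6,0]]]}}

```text
time: 4.58
tool_pos: [0.458, 0.1423, 0.0888]
ee_rot: [3.141, 0.003, -3.071]
wrist_force: [5.8, 0.6, -1.3]
width: 0.0127
```

Request:
{"fn": "step_arm", "kwargs": {"plan": [[[0,0,0,0,40],[0,0,0,0,40],[0,0,20,0,40],[0,0,55,-0.12,40],[30,4,75,-0.24,40],[65,8,75,-0.36,40],[100,12,75,-0.48,40],[135,15,75,-0.6,40]]]}}

```text
time: 5.25
tool_pos: [0.5921, 0.1572, 0.1636]
ee_rot: [-3.141, -0.001, 2.609]
wrist_force: [0.6, 0.1, 0.8]
width: 0.0376
```

Request:
{"fn": "step_arm", "kwargs": {"plan": [[[20,2,0,-0.12,40],[40,4,0,-0.24,40],[40,4,0,-0.36,40],[40,4,0,-0.48,40],[40,4,0,-0.6,40],[40,4,0,-0.72,40],[40,4,0,-0.84,40],[40,4,0,-0.94,40]]]}}

```text
time: 5.92
tool_pos: [0.6305, 0.1609, 0.1624]
ee_rot: [-3.138, 0.0, 1.669]
wrist_force: [0.3, 0.5, -0.1]
width: 0.0376
```

```bash
python3 - <<'E'
from h import *
o=robot.get_obs();s=cams.snapshot("wrist");print(o["tool_pos"],o["ee_rot"])
im=s["frame"][...,::-1].copy()
for P in[(.458,.142,.106),(.6445,.160,.106),(.551,.15,.119)]:
    p=proj(s,P,o);print(p);cv2.drawMarker(im,tuple(int(v) for v in p),(0,0,255),0,12)
cv2.imwrite("pics/w2.png",im)
E
```

```text
[0.63045504 0.16085475 0.16235322] [-3.13757016e+00  1.22061314e-04  1.66866189e+00]
[ 32.479321   257.93532987]
[339.2208605  259.04476333]
[178.16923353 266.63629978]
```

View pics/w2.png

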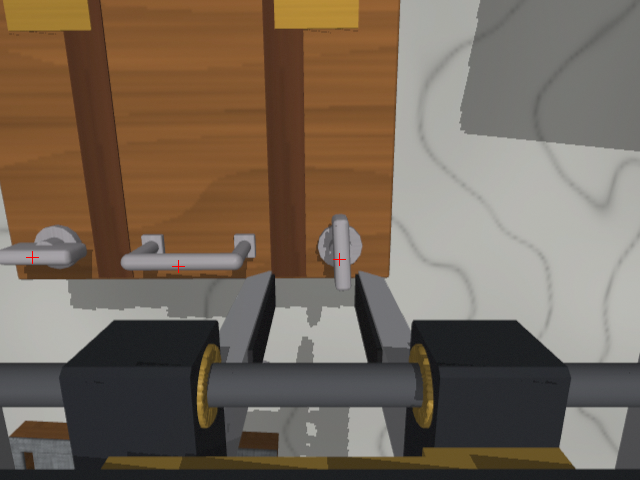

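The near wing now lies along the case's x, as wanted. The far wing's centre is at (341,252), about 4 mm further in +y than the marker.

Request:
{"fn": "step_arm", "kwargs": {"plan": [[[15,2,0,0,40],[15,2,-20,0,40],[15,2,-50,0,40],[15,2,-73,0,40],[15,2,-73,0,40],[15,2,-73,0,0],[15,2,-73,0,0],[15,2,-73,0,0]]]}}

```text
time: 6.63
tool_pos: [0.6479, 0.1631, 0.0929]
ee_rot: [3.138, -0.0, 1.676]
wrist_force: [-0.4, -0.1, 0.4]
width: 0.021
```

Request:
{"fn": "step_arm", "kwargs": {"plan": [[[0,0,0,0,0],[0,0,0,0,0],[0,0,0,0,0],[0,0,0,0.12,0],[0,0,0,0.24,0],[0,0,0,0.36,0],[0,0,0,0.48,0],[0,0,0,0.6,0]]]}}

```text
time: 7.3
tool_pos: [0.6463, 0.1628, 0.093]
ee_rot: [3.141, 0.0, 2.282]
wrist_force: [-5.5, -1.3, 6.7]
width: 0.0095
```

Request:
{"fn": "step_arm", "kwargs": {"plan": [[[0,0,0,0.12,0],[0,0,0,0.24,0],[0,0,0,0.36,0],[0,0,0,0.48,0],[0,0,0,0.6,0],[0,0,0,0.72,0],[0,0,0,0.84,0],[0,0,0,0.94,0]]]}}

```text
time: 7.97
tool_pos: [0.6459, 0.1621, 0.093]
ee_rot: [-3.14, -0.001, -3.062]
wrist_force: [-6.1, -2.0, 8.3]
width: 0.0097
```

Request:
{"fn": "step_arm", "kwargs": {"plan": [[[0,0,0,0,40],[0,0,0,0,40],[0,0,0,0,40],[0,0,35,0,40],[0,0,65,0,40],[-35,-4,65,0.025,40],[-70,-8,65,0.025,40],[-93,-10,65,0.025,40]]]}}

```text
time: 8.63
tool_pos: [0.5524, 0.1526, 0.1558]
ee_rot: [-3.141, 0.0, -3.043]
wrist_force: [0.6, 0.1, 0.4]
width: 0.0376
```

```bash
python3 - <<'E'
from h import *
o=robot.get_obs();s=cams.snapshot("wrist");print(o["tool_pos"],o["ee_rot"],o["joint_positions"])
im=s["frame"][...,::-1].copy()
for P in[(.646,.163,.106),(.458,.142,.106),(.553,.1525,.119)]:
    p=proj(s,P,o);print(p);cv2.drawMarker(im,tuple(int(v) for v in p),(0,0,255),0,12)
t=cams.snapshot("top")["frame"][190:325,180:285,::-1]
t=cv2.resize(t,None,fx=2,fy=2)
im[:270,:210]=t
cv2.imwrite("pics/w3.png",im)
E
```

```text
[0.55242233 0.15263782 0.15575263] [-3.14143355e+00  4.39161556e-04 -3.04273615e+00] [ 1.70778726e-01  1.52791612e-01  1.39660380e+00 -1.90295249e-04
  1.59177065e+00 -1.49887810e+00]
[316.39084369 399.06863327]
[312.74059045  90.92631311]
[314.55927111 268.30806347]
```

View pics/w3.png

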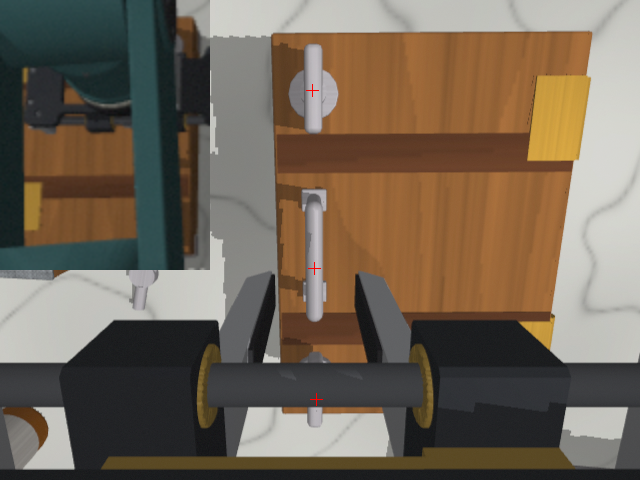

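Both wings now lie along the case's x, and the handle is between the fingers at (314,262). I'll grip the bar while a script works out the opening arc.

Request:
{"fn": "step_arm", "kwargs": {"plan": [[[1,0,-20,0,40],[1,0,-45,0,40],[1,0,-58,0,40],[1,0,-58,0,40],[1,0,-58,0,0],[1,0,-58,0,0],[1,0,-58,0,0],[1,0,-58,0,0]]]}}

```text
time: 9.4
tool_pos: [0.556, 0.1531, 0.0989]
ee_rot: [3.141, 0.003, -3.042]
wrist_force: [-0.0, -0.2, 0.0]
width: 0.0144
```

```bash
python3 - <<'E'
import numpy as np
th=np.array([0,.03,.1,.2,.3,.4,.5,.6,.7, .8,.9,1.0,1.1,1.2,1.3,1.4,1.5, 1.55,1.6,1.65,1.69,1.72,1.74,1.75,1.75])
y=165-165*np.cos(th)+48*np.sin(th);z=165*np.sin(th)+48*np.cos(th)-48
P=np.c_[-.1058*y,.9944*y,z]
for b in(0,8,16):print([[float(round(v)) for v in p-P[b]] for p in P[b+1:b+9]])
E
```

```text
[[0.0, 2.0, 5.0], [-1.0, 6.0, 16.0], [-1.0, 13.0, 32.0], [-2.0, 21.0, 47.0], [-3.0, 32.0, 60.0], [-5.0, 43.0, 73.0], [-6.0, 56.0, 85.0], [-7.0, 69.0, 95.0]]
[[-2.0, 15.0, 9.0], [-3.0, 30.0, 16.0], [-5.0, 46.0, 22.0], [-7.0, 63.0, 26.0], [-8.0, 80.0, 28.0], [-10.0, 97.0, 29.0], [-12.0, 114.0, 28.0], [-14.0, 131.0, 25.0]]
[[-1.0, 8.0, -2.0], [-2.0, 16.0, -4.0], [-3.0, 25.0, -7.0], [-3.0, 31.0, -10.0], [-4.0, 36.0, -12.0], [-4.0, 39.0, -13.0], [-4.0, 40.0, -14.0], [-4.0, 40.0, -14.0]]
```

Request:
{"fn": "step_arm", "kwargs": {"plan": [[[0,0,0,0,0],[0,0,0,0,0],[0,2,5,0,0],[-1,6,16,0,0],[-1,13,32,0,0],[-2,21,47,0,0],[-3,32,60,0,0],[-3,32,60,0,0]]]}}

```text
time: 10.07
tool_pos: [0.5526, 0.184, 0.1608]
ee_rot: [-3.138, 0.003, -3.043]
wrist_force: [0.4, -7.5, 1.8]
width: 0.0091
```

Request:
{"fn": "step_arm", "kwargs": {"plan": [[[-2,11,13,0,0],[-3,24,25,0,0],[-4,37,35,0,0],[-6,52,44,0,0],[-7,67,51,0,0],[-9,83,57,0,0],[-11,100,61,0,0],[-12,117,63,0,0]]]}}

```text
time: 10.73
tool_pos: [0.5409, 0.3014, 0.2242]
ee_rot: [-3.141, 0.005, -3.044]
wrist_force: [0.2, -3.4, 7.0]
width: 0.0091
```

Request:
{"fn": "step_arm", "kwargs": {"plan": [[[-2,17,1,0,0],[-4,34,0,0,0],[-6,51,-3,0,0],[-7,59,-5,0,0],[-8,67,-7,0,0],[-9,76,-10,0,0],[-9,82,-13,0,0],[-9,82,-13,0,0]]]}}

```text
time: 11.4
tool_pos: [0.5319, 0.3859, 0.2079]
ee_rot: [3.138, 0.004, -3.041]
wrist_force: [5.2, 2.1, 3.4]
width: 0.0089
```

Request:
{"fn": "step_arm", "kwargs": {"plan": [[[0,4,-2,0,0],[-1,8,-4,0,0],[-1,8,-4,0,15],[-1,8,-4,0,32],[-1,8,-4,0,32],[-1,8,-4,0,32],[-1,8,-4,0,32],[-1,8,-4,0,32]]]}}

```text
time: 12.07
tool_pos: [0.5294, 0.3917, 0.2028]
ee_rot: [-3.141, -0.001, -3.042]
wrist_force: [-0.9, -0.2, 0.1]
width: 0.0301
```

Request:
{"fn": "step_arm", "kwargs": {"plan": [[[0,0,15,0,32],[0,0,40,0,32],[0,0,75,0,32],[0,0,110,0,32],[0,0,140,0,32],[0,-30,140,0,32],[0,-70,140,0,45],[0,-110,140,0,60]]]}}

```text
time: 12.73
tool_pos: [0.5297, 0.2816, 0.3438]
ee_rot: [3.141, 0.001, -3.04]
wrist_force: [-0.1, -0.2, -0.2]
width: 0.0399
```

Request:
{"fn": "step_arm", "kwargs": {"plan": [[[8,-35,-20,0,60],[15,-70,-40,0,60],[15,-77,-60,0,60],[15,-77,-60,0,60],[15,-77,-60,0,60]]]}}

```text
time: 13.15
tool_pos: [0.5442, 0.2045, 0.2823]
ee_rot: [3.141, -0.003, -3.043]
wrist_force: [0.0, -1.0, 1.1]
width: 0.0564
```

```bash
python3 - <<'E'
from h import *
o=robot.get_obs();s=cams.snapshot("wrist");print(o["tool_pos"],o["ee_rot"])
im=s["frame"][...,::-1].copy()
P=np.array([.5452,.2047,.043]);ex=np.array([.9944,.1058,0]);
for k in(-.055,0,.055):
    p=proj(s,P+k*ex+[0,0,.01],o);print(p);cv2.drawMarker(im,tuple(int(v) for v in p),(0,0,255),0,12)
t=cams.snapshot("side")["frame"][...,::-1]
t=cv2.resize(t[150:450,130:450],(320,300))
o2=np.zeros((480,800,3),np.uint8);o2[:,:640]=im;o2[180:480,480:800]=t
cv2.imwrite("pics/w4.png",o2);cv2.imwrite("pics/w4raw.png",s["frame"][...,::-1])
E
```

```text
[0.54415141 0.20449434 0.28230098] [ 3.14128201e+00 -3.12642233e-03 -3.04348145e+00]
[314.48566483 155.61360953]
[314.86039575 210.28435143]
[315.21202522 261.58474562]
```

View pics/w4.png

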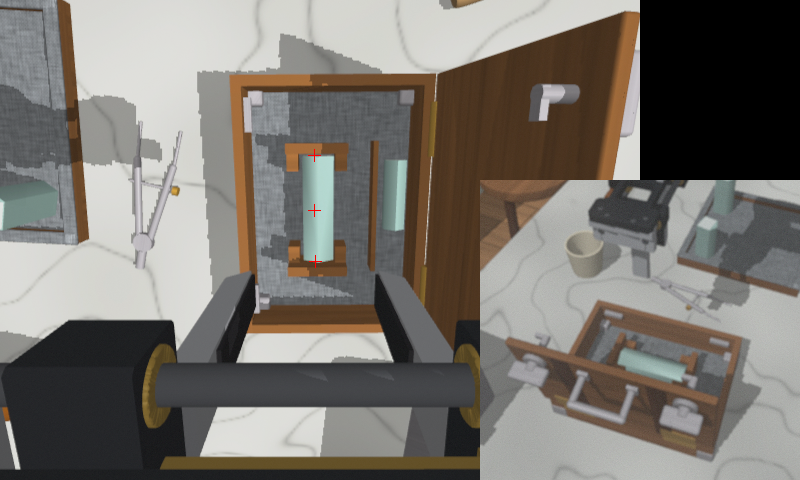

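The panel leans back open. The prism is clear at (318,208), spanning rows 155 to 262, within 2 mm of the prediction. I'll descend and grip it.

Request:
{"fn": "step_arm", "kwargs": {"plan": [[[1,2,-40,0,60],[1,2,-80,0,60],[1,2,-120,0,60],[1,2,-160,0,60],[1,2,-195,0,60],[1,2,-225,0,60],[1,2,-245,0,60],[1,2,-255,0,60]]]}}

```text
time: 13.92
tool_pos: [0.5447, 0.2083, 0.0262]
ee_rot: [-3.141, -0.003, -3.04]
wrist_force: [-0.6, 0.0, -1.0]
width: 0.0565
```

Request:
{"fn": "step_arm", "kwargs": {"plan": [[[0,0,-5,0,60],[0,0,-9,0,60],[0,0,-9,0,0],[0,0,-9,0,0],[0,0,-9,0,0],[0,0,-9,0,0],[0,0,-9,0,0],[0,0,-9,0,0]]]}}

```text
time: 14.58
tool_pos: [0.5468, 0.2076, 0.0209]
ee_rot: [3.14, 0.003, -3.042]
wrist_force: [-0.2, 2.3, 4.6]
width: 0.0321
```

Request:
{"fn": "step_arm", "kwargs": {"plan": [[[0,0,8,0,0],[0,0,25,0,0],[0,0,50,0,0],[0,0,75,0,0],[0,0,100,0,0],[0,0,125,0,0],[0,0,140,0,0],[-8,-25,140,-0.05,0]]]}}

```text
time: 15.25
tool_pos: [0.5401, 0.1849, 0.1634]
ee_rot: [3.138, 0.007, -3.09]
wrist_force: [0.6, -1.0, -2.9]
width: 0.032
```

Request:
{"fn": "step_arm", "kwargs": {"plan": [[[-8,-32,0,-0.1,0],[-16,-64,0,-0.2,0],[-24,-96,0,-0.31,0],[-32,-128,0,-0.42,0],[-40,-160,0,-0.53,0],[-48,-192,0,-0.64,0],[-56,-224,0,-0.75,0],[-64,-256,0,-0.86,0]]]}}

```text
time: 15.92
tool_pos: [0.472, -0.0756, 0.1585]
ee_rot: [-3.14, -0.002, 2.325]
wrist_force: [1.1, 0.1, -3.8]
width: 0.0319
```

Request:
{"fn": "step_arm", "kwargs": {"plan": [[[-8,-32,0,-0.1,0],[-16,-64,0,-0.2,0],[-22,-90,0,-0.31,0],[-22,-98,0,-0.42,0],[-22,-98,0,-0.53,0],[-22,-98,0,-0.63,0],[-22,-98,-20,-0.7,0],[-22,-98,-20,-0.7,0]]]}}

```text
time: 16.58
tool_pos: [0.449, -0.1713, 0.1355]
ee_rot: [-3.134, -0.004, 1.629]
wrist_force: [-0.6, 0.7, -4.1]
width: 0.032
```

```bash
python3 - <<'E'
from h import *
o=robot.get_obs();print(o["tool_pos"],o["ee_rot"],o["width"],o["wrist_force"],o["joint_positions"])
s=cams.snapshot("wrist");im=s["frame"][...,::-1].copy()
t=cams.snapshot("side")["frame"][...,::-1]
t=cv2.resize(t[100:300,260:500],(360,300))
o2=np.zeros((480,800,3),np.uint8);o2[:,:640]=im;o2[180:480,440:800]=t
cv2.imwrite("pics/w5.png",o2)
E
```

```text
[ 0.44901072 -0.17126496  0.1354647 ] [-3.13429144 -0.00373072  1.62894814] 0.03196271435537934 [-0.64130287  0.67546675 -4.13779357] [-4.82037618e-01 -3.68580703e-02  1.63676977e+00 -5.55678731e-04
  1.54986124e+00 -5.40189147e-01]
```

View pics/w5.png

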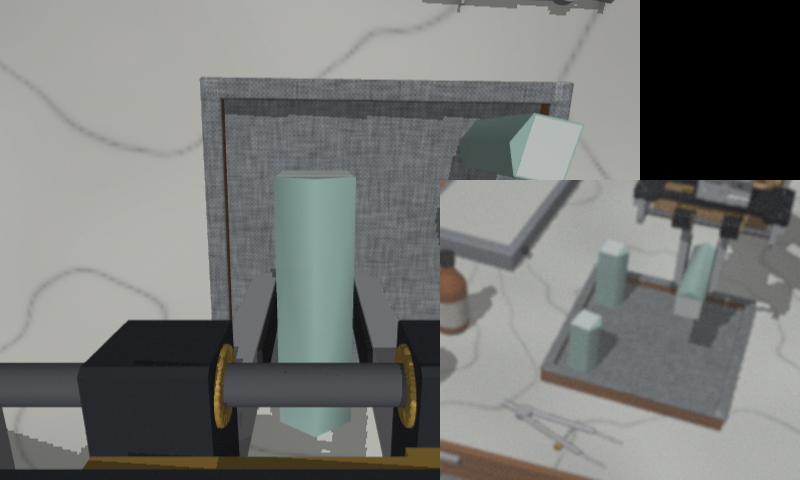

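The prism is held level, over the pen's near half and clear of the standing prisms. I'll lower it.

Request:
{"fn": "step_arm", "kwargs": {"plan": [[[3,0,-35,0,0],[3,0,-65,0,0],[3,0,-90,0,0],[3,0,-103,0,0],[3,0,-109,0,0],[3,0,-112,0,0],[3,0,-114,0,0],[3,0,-114,0,0]]]}}

```text
time: 17.35
tool_pos: [0.4557, -0.1725, 0.0265]
ee_rot: [3.14, 0.001, 1.631]
wrist_force: [-0.6, -0.3, -3.0]
width: 0.0316
```

Request:
{"fn": "step_arm", "kwargs": {"plan": [[[0,0,-3,0,0],[0,0,-5,0,0],[0,0,-7,0,0],[0,0,-7,0,0]]]}}

```text
time: 17.68
tool_pos: [0.4555, -0.1725, 0.0199]
ee_rot: [3.14, 0.001, 1.631]
wrist_force: [-1.5, 0.8, 2.4]
width: 0.0318
```

Request:
{"fn": "step_arm", "kwargs": {"plan": [[[0,0,0,0,60],[0,0,0,0,60],[0,0,0,0,60],[0,0,0,0,60],[0,0,0,0,60],[0,0,0,0,60],[0,0,0,0,60],[0,0,0,0,60]]]}}

```text
time: 18.35
tool_pos: [0.4548, -0.1721, 0.0183]
ee_rot: [3.142, -0.0, 1.631]
wrist_force: [-0.2, -0.7, -0.6]
width: 0.0566
```

Request:
{"fn": "step_arm", "kwargs": {"plan": [[[-1,8,0,0,60],[-1,18,0,0,60],[-2,28,0,0,60],[-2,38,0,0,60],[-2,38,0,0,60],[-2,38,0,0,60]]]}}

```text
time: 18.85
tool_pos: [0.4528, -0.1332, 0.0184]
ee_rot: [3.141, 0.0, 1.633]
wrist_force: [-0.5, 0.3, -0.6]
width: 0.0564
```

```bash
python3 - <<'E'
from h import *
o=robot.get_obs();print(o["tool_pos"],o["ee_rot"],o["width"],o["wrist_force"])
s=cams.snapshot("wrist");im=s["frame"][...,::-1].copy()
t=cams.snapshot("side")["frame"][...,::-1]
t=cv2.resize(t[100:300,260:500],(360,300))
o2=np.zeros((480,800,3),np.uint8);o2[:,:640]=im;o2[180:480,440:800]=t
cv2.imwrite("pics/w6.png",o2)
E
```

```text
[ 0.45282025 -0.13318559  0.01839052] [3.14141464e+00 2.84311378e-04 1.63272104e+00] 0.05635849293267789 [-0.50059805  0.2969554  -0.60119612]
```

View pics/w6.png

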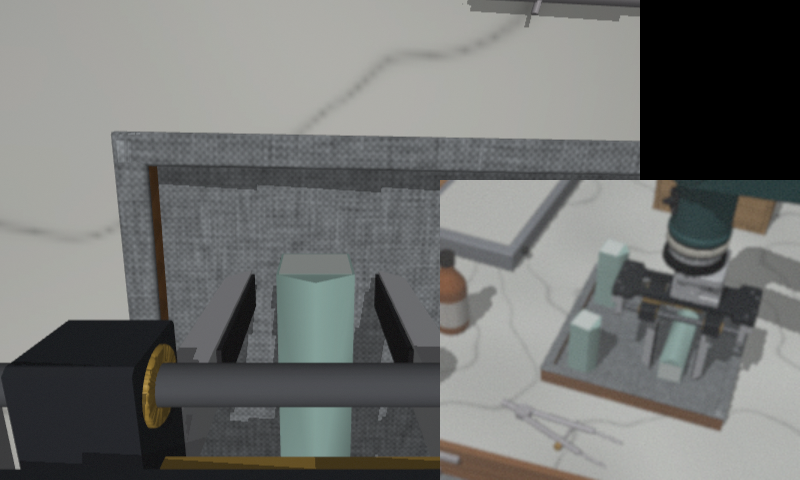

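The prism lies on the felt with its +y end face at (316,265), and the jaws straddle that end about 15 mm in. I'll grip it and lift that end a little to see whether it pivots in the pads.

Request:
{"fn": "step_arm", "kwargs": {"plan": [[[0,0,0,0,0],[0,0,0,0,0],[0,0,0,0,0],[0,0,0,0,0],[0,0,0,0,0],[0,-2,9,0,0],[0,-6,18,0,0],[0,-10,27,0,0]]]}}

```text
time: 19.62
tool_pos: [0.4524, -0.1442, 0.0457]
ee_rot: [-3.141, -0.001, 1.631]
wrist_force: [-0.3, -0.1, -3.1]
width: 0.0316
```

Request:
{"fn": "step_arm", "kwargs": {"plan": [[[0,-2,4,0,0],[0,-5,8,0,0],[0,-5,8,0,0],[0,-5,8,0,0]]]}}

```text
time: 19.95
tool_pos: [0.4528, -0.1493, 0.0535]
ee_rot: [3.141, 0.0, 1.63]
wrist_force: [-0.4, -0.0, -3.1]
width: 0.0316
```

```bash
python3 - <<'E'
from h import *
o=robot.get_obs();print(o["tool_pos"],o["ee_rot"],o["width"],o["wrist_force"],o["wrist_torque"])
s=cams.snapshot("wrist");im=s["frame"][...,::-1].copy()
t=cams.snapshot("side")["frame"][...,::-1]
t=cv2.resize(t[100:300,260:500],(360,300),interpolation=cv2.INTER_CUBIC)
o2=np.zeros((480,800,3),np.uint8);o2[:,:640]=im;o2[180:480,440:800]=t
cv2.imwrite("pics/w7.png",o2)
E
```

```text
[ 0.45284894 -0.14930079  0.053549  ] [3.14118667e+00 4.69258743e-06 1.63028024e+00] 0.03163450505193064 [-0.38514887 -0.03887073 -3.13012458] [ 0.10980078 -0.09330846 -0.00965808]
```

View pics/w7.png

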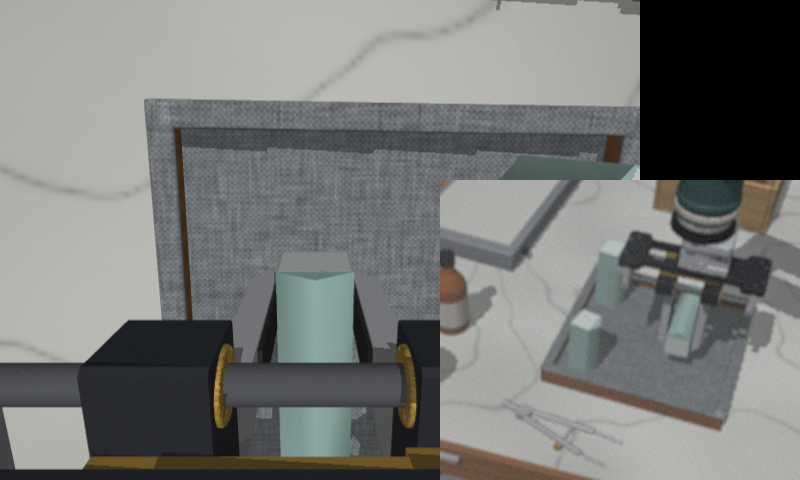

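The wrist force shows the full weight at 3.1 N and the end face hasn't changed, so the pads hold the prism level and it does not pivot. I'll lower it closer to the felt and ease the grip step by step so that it can swing.

Request:
{"fn": "step_arm", "kwargs": {"plan": [[[0,3,-8,0,0],[0,5,-16,0,0],[0,5,-18,0,15],[0,5,-18,0,25],[0,5,-18,0,30],[0,5,-18,0,30],[0,5,-18,0,30]]]}}

```text
time: 20.63
tool_pos: [0.4531, -0.1442, 0.0357]
ee_rot: [3.141, 0.0, 1.631]
wrist_force: [0.1, 0.2, -2.9]
width: 0.0315
```

Request:
{"fn": "step_arm", "kwargs": {"plan": [[[0,0,0,0,32],[0,0,0,0,32],[0,0,0,0,32]]]}}

```text
time: 20.88
tool_pos: [0.453, -0.1442, 0.0356]
ee_rot: [3.141, 0.0, 1.631]
wrist_force: [-0.6, 0.0, -2.6]
width: 0.0317
```

Request:
{"fn": "step_arm", "kwargs": {"plan": [[[0,0,0,0,33],[0,0,0,0,33],[0,0,0,0,33]]]}}

```text
time: 21.13
tool_pos: [0.4528, -0.1441, 0.0354]
ee_rot: [3.141, 0.0, 1.631]
wrist_force: [0.0, 0.9, -3.2]
width: 0.0317
```

```bash
python3 - <<'E'
from h import *
o=robot.get_obs();print(o["tool_pos"],o["width"],o["wrist_force"],o["wrist_torque"])
E
```

```text
[ 0.45281351 -0.14410445  0.03537575] 0.031742896332274846 [ 0.04607728  0.90891618 -3.1563976 ] [ 0.10470127 -0.09012765  0.00369773]
```

Request:
{"fn": "step_arm", "kwargs": {"plan": [[[0,0,0,0,33.5],[0,0,0,0,33.5],[0,0,0,0,33.5]]]}}

```text
time: 21.38
tool_pos: [0.4528, -0.1441, 0.0353]
ee_rot: [3.141, -0.0, 1.631]
wrist_force: [-0.1, 0.9, -2.6]
width: 0.0317
```

Request:
{"fn": "step_arm", "kwargs": {"plan": [[[0,0,0,0,33.7],[0,0,0,0,33.7],[0,0,0,0,33.7]]]}}

```text
time: 21.63
tool_pos: [0.4528, -0.1441, 0.0353]
ee_rot: [3.142, -0.0, 1.631]
wrist_force: [0.1, 1.1, -3.9]
width: 0.032
```

```bash
python3 - <<'E'
from h import *
o=robot.get_obs();print(o["tool_pos"],o["width"],o["wrist_force"],o["wrist_torque"])
E
```

```text
[ 0.4528033  -0.14408102  0.03533047] 0.03195594686557831 [ 0.09593851  1.10503008 -3.86123678] [ 0.06935623 -0.13562718 -0.03326671]
```

```bash
cat >> h.py <<'E'
def tilt():
    """side view: prism blob under the hand; compare lower end with the predicted B-end for tilts"""
    o=robot.get_obs();s=cams.snapshot("side");f=s["frame"].astype(int)
    m=((f[...,1]-f[...,0]>12)&(f[...,1]>70)&(f[...,1]-f[...,2]>-5)).astype(np.uint8)
    n,l,st,c=cv2.connectedComponentsWithStats(m)
    print("obs",o["tool_pos"].round(4),o["width"].round(4),o["wrist_force"].round(2),o["wrist_torque"].round(3))
    for i in range(1,n):
        if st[i,4]>60 and st[i,0]>300 and st[i,1]<290:print("blob",st[i],c[i].round(1))
    g=o["tool_pos"]+[0,0,.017];ax=np.array([.061,-.998,0])
    for a in(0,.2,.4,.8,1.2,1.57):
        d=ax*np.cos(a)+np.array([0,0,-1])*np.sin(a);u=np.array([0,0,1])*np.cos(a)+ax*np.sin(a)
        print(a,"B ridge",proj(s,g+d*.094+u*.012).round(1),"B back",proj(s,g+d*.094-u*.028).round(1))
    return s,m
E
python3 -c "
from h import *
tilt()"
```

```text
Traceback (most recent call last):
  File "h.py", line 24, in tilt
    print("obs",o["tool_pos"].round(4),o["width"].round(4),o["wrist_force"].round(2),o["wrist_torque"].round(3))
                                       ^^^^^^^^^^^^^^^^
AttributeError: 'float' object has no attribute 'round'
```

```bash
sed -i 's/o\["width"\].round(4)/o["width"]/' h.py
python3 -c "
from h import *
s,m=tilt()
o=robot.get_obs();w=cams.snapshot('wrist');cv2.imwrite('pics/t_w.png',w['frame'][...,::-1]);cv2.imwrite('pics/t_s.png',s['frame'][...,::-1])
a=cv2.imread('pics/w7.png')[:480,:440].astype(int);b=w['frame'][:,:440,::-1].astype(int)
print(b[::12,316].tolist()[17:32])
"
```

```text
obs [ 0.4528 -0.1441  0.0354] 0.03167724630817388 [ 0.46  0.17 -3.97] [ 0.094 -0.046  0.077]
blob [465  15  98  13 228] [514.2  20.5]
blob [ 423   20  136   59 1306] [494.4  40.1]
blob [421  39  26  24 100] [436.3  47.8]
blob [417 120  37  12 120] [433.5 127.2]
blob [363 143  23  42 490] [371.7 165.1]
blob [409 184  22  33 444] [420.4 199.5]
blob [345 191  23  37 472] [354.2 210.4]
0 B ridge [428.1 177.7] B back [425.1 191.9]
0.2 B ridge [426.7 184.4] B back [423.1 200.2]
0.4 B ridge [425.  191.8] B back [420.9 208.8]
0.8 B ridge [421.  208.1] B back [416.3 225.7]
1.2 B ridge [416.6 224.5] B back [411.9 240.6]
1.57 B ridge [412.5 238.1] B back [408.3 250.9]
[[114, 111, 108], [123, 120, 116], [125, 122, 119], [129, 128, 124], [127, 129, 122], [131, 133, 130], [112, 116, 97], [161, 168, 139], [162, 168, 139], [161, 169, 139], [162, 169, 139], [162, 167, 139], [162, 168, 140], [161, 168, 139], [74, 71, 70]]
```

```bash
python3 - <<'E'
import cv2,numpy as np
for n in("w6","w7","t_w"):
    a=cv2.imread(f"pics/{n}.png").astype(int);g=a[:,300:332].mean(1)
    print(n,[int(v) for v in g[240:300:2,2]], "G-R col316 bottom",[int(a[r,316,1]-a[r,316,2]) for r in(420,440,450,455)])
E
```

```text
w6 [102, 102, 101, 101, 97, 100, 107, 111, 120, 120, 120, 120, 120, 120, 120, 120, 120, 106, 92, 91, 100, 120, 126, 127, 126, 127, 127, 126, 126, 126] G-R col316 bottom [28, 26, 27, 26]
w7 [108, 110, 101, 109, 110, 108, 121, 128, 128, 128, 128, 128, 128, 128, 128, 130, 101, 99, 99, 114, 133, 136, 136, 136, 135, 135, 135, 135, 135, 135] G-R col316 bottom [29, 29, 28, 29]
t_w [111, 111, 116, 112, 107, 101, 122, 129, 129, 129, 129, 129, 129, 129, 129, 131, 101, 97, 98, 113, 132, 135, 135, 135, 135, 135, 135, 135, 135, 135] G-R col316 bottom [28, 30, 28, 29]
```

Request:
{"fn": "step_arm", "kwargs": {"plan": [[[0,0,0,0,33.8],[0,0,0,0,33.8],[0,0,0,0,33.8]]]}}

```text
time: 22.03
tool_pos: [0.4529, -0.1442, 0.0356]
ee_rot: [3.141, 0.0, 1.631]
wrist_force: [-0.5, 0.2, -2.1]
width: 0.0317
```

Request:
{"fn": "step_arm", "kwargs": {"plan": [[[0,0,0,0,33.9],[0,0,0,0,33.9],[0,0,0,0,33.9]]]}}

```text
time: 22.28
tool_pos: [0.4529, -0.1442, 0.0355]
ee_rot: [3.141, 0.0, 1.631]
wrist_force: [-0.7, -0.6, -1.7]
width: 0.032
```

```bash
cat >> h.py <<'E'
def prof(n):
    o=robot.get_obs();w=cams.snapshot('wrist');cv2.imwrite(f'pics/{n}.png',w['frame'][...,::-1])
    g=w['frame'][:,300:332].astype(int).mean(1)
    print(o["tool_pos"].round(4),o["width"],o["wrist_force"].round(2),o["wrist_torque"].round(3))
    print([int(v) for v in g[200:320:3,0]]);print("G-R",[int(g[r,1]-g[r,0]) for r in range(200,460,10)])
E
python3 -c "
from h import *
prof('p1')"
```

```text
[ 0.4529 -0.1442  0.0355] 0.03198317239590535 [-0.65 -0.57 -1.74] [-0.021 -0.003  0.031]
[110, 107, 103, 106, 108, 106, 105, 111, 108, 110, 109, 109, 109, 112, 112, 114, 147, 147, 147, 147, 147, 147, 147, 147, 147, 147, 112, 109, 109, 112, 122, 127, 127, 127, 127, 127, 127, 127, 127, 127]
G-R [3, 3, 3, 3, 3, 3, 3, 2, 22, 24, 26, 26, 26, 26, 26, 26, 26, 0, 1, 2, 1, 26, 25, 25, 25, 25]
```

The grip has slipped as wanted: B rests on the felt (wrist force down to 1.7 N) and the end face is taller in the image. I'll follow the arc with this light grip.

Request:
{"fn": "step_arm", "kwargs": {"plan": [[[0,-2,5,0,33.9],[0,-5,10,0,33.9],[0,-7,14,0,33.9],[0,-10,18,0,33.9],[0,-13,22,0,33.9],[0,-16,25,0,33.9],[0,-16,25,0,33.9],[0,-16,25,0,33.9]]]}}

```text
time: 23.0
tool_pos: [0.4533, -0.1606, 0.061]
ee_rot: [3.14, 0.001, 1.63]
wrist_force: [-0.5, 0.4, -1.9]
width: 0.0318
```

```bash
python3 -c "
from h import *
prof('p2')"
```

```text
[ 0.4533 -0.1606  0.061 ] 0.031792879792500214 [-0.53  0.43 -1.94] [ 0.038 -0.164 -0.05 ]
[114, 115, 117, 107, 105, 111, 112, 105, 114, 111, 110, 110, 107, 125, 178, 178, 178, 178, 178, 178, 178, 178, 178, 178, 178, 178, 178, 178, 178, 163, 133, 133, 133, 133, 131, 123, 116, 113, 113, 113]
G-R [3, 3, 3, 3, 14, 5, 5, 5, 5, 27, 26, 23, 23, 22, 22, 22, 22, 0, 1, 2, 1, 22, 22, 7, 2, 2]
```

Request:
{"fn": "step_arm", "kwargs": {"plan": [[[0,-4,4,0,33.9],[0,-7,7,0,33.9],[0,-14,13,0,33.9],[1,-22,19,0,33.9],[1,-30,24,0,33.9],[2,-39,28,0,33.9],[2,-39,28,0,33.9],[2,-39,28,0,33.9]]]}}

```text
time: 23.72
tool_pos: [0.4553, -0.2003, 0.0891]
ee_rot: [3.14, 0.001, 1.629]
wrist_force: [-0.3, -0.1, -0.0]
width: 0.032
```

```bash
python3 -c "
from h import *
prof('p3')"
```

```text
[ 0.4553 -0.2003  0.0891] 0.031984965159722434 [-0.33 -0.09 -0.03] [-0.119 -0.145 -0.025]
[108, 108, 106, 104, 100, 105, 106, 103, 109, 104, 104, 106, 105, 172, 203, 203, 203, 204, 204, 204, 205, 205, 206, 206, 206, 207, 207, 208, 208, 208, 209, 209, 210, 211, 211, 193, 161, 161, 162, 162]
G-R [3, 2, 2, 3, 8, 4, 3, 2, 0, 0, -2, 29, 29, 19, 13, 7, 2, 1, 1, 2, 1, 0, 0, 0, 0, 0]
```

```bash
cat >> h.py <<'E'
from scipy.optimize import least_squares
def ang(n,o):
    w=cams.snapshot('wrist');cv2.imwrite(f'pics/{n}.png',w['frame'][...,::-1])
    g=w['frame'][:,300:332].astype(float).mean(1)[:,0]
    d=np.diff(cv2.GaussianBlur(g[:,None],(1,5),0)[:,0])
    r0=200+np.argmax(d[200:290]);r1=r0+15+np.argmin(d[r0+15:345])
    ax=np.array([-.061,.998,0]);z=np.array([0,0,1])
    def f(p):
        yp,t=p;B=np.array([o["tool_pos"][0],o["tool_pos"][1],.012])+ax*yp
        A=B+.11*(ax*np.cos(t)+z*np.sin(t));Rg=A+.04*(-ax*np.sin(t)+z*np.cos(t))
        return [proj(w,A,o)[1]-r0,proj(w,Rg,o)[1]-r1]
    s=least_squares(f,[-.05,.8]);print("rows",r0,r1,"pivot rel tcp y",s.x[0],"tilt",s.x[1],"res",s.fun)
E
python3 -c "
from h import *
o=robot.get_obs();ang('p4',o)"
```

```text
rows 238 305 pivot rel tcp y -0.0719772842306211 tilt 0.5699297525723742 res [8.52651283e-14 5.68434189e-14]
```

```bash
python3 - <<'E'
from h import *
w=cv2.imread("pics/p4.png")
t=cams.snapshot("top")["frame"][...,::-1];s=cams.snapshot("side")["frame"][...,::-1]
o2=np.zeros((600,800,3),np.uint8);o2[:330,:400]=w[150:480,120:520]
o2[:330,400:]=cv2.resize(s[100:265,300:500],(400,330),interpolation=cv2.INTER_CUBIC)
o2[330:,:400]=cv2.resize(t[230:365,350:550],(400,270),interpolation=cv2.INTER_CUBIC)
cv2.imwrite("pics/v11.png",o2)
E
```

```text
(no output)
```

View pics/v11.png

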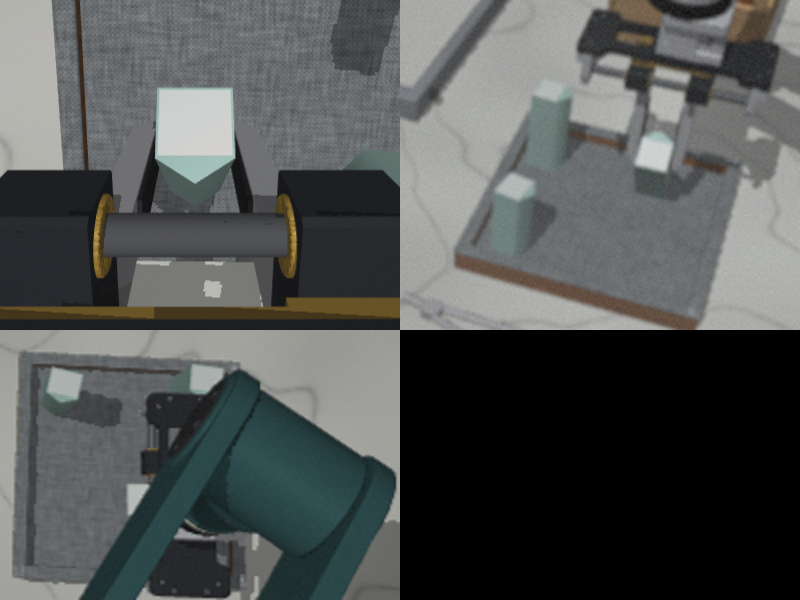

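```bash
sed -i 's/Rg=A+.04\*/Rg=A+.03*/' h.py; python3 -c "
from h import *
o=robot.get_obs();print(o['wrist_force'],o['tool_pos'],o['width']);ang('p5',o)"
```

```text
[ 0.27022296  0.80528479 -0.11776799] [ 0.4551636  -0.19894943  0.08857115] 0.031745567075975575
rows 238 304 pivot rel tcp y -0.044733132792749236 tilt 0.8630749403523502 res [ 0.00000000e+00 -5.68434189e-14]
```

The wrist view shows the end face as a light quad (rows 238–304 in the full frame) plus its gable. The tilt is about 0.86 rad and B is on the felt. I'll continue the arc mostly in -y.

Request:
{"fn": "step_arm", "kwargs": {"plan": [[[0,-5,1,0,33.9],[0,-10,2,0,33.9],[1,-15,3,0,33.9],[1,-20,4,0,33.9],[1,-25,5,0,33.9],[2,-30,5,0,33.9],[2,-30,5,0,33.9]]]}}

```text
time: 24.55
tool_pos: [0.4571, -0.2308, 0.0937]
ee_rot: [3.141, 0.002, 1.63]
wrist_force: [0.6, -0.2, 3.4]
width: 0.0321
```

```bash
python3 -c "
from h import *
o=robot.get_obs();print(o['wrist_force'],o['tool_pos'],o['width']);ang('p6',o)"
```

```text
[ 0.63021689 -0.20527803  3.4160488 ] [ 0.45708483 -0.23075326  0.09374132] 0.03212848697528734
rows 242 315 pivot rel tcp y -0.023222551722385014 tilt 1.0933176917533616 res [-5.68434189e-14 -5.68434189e-14]
```

Tilt is 1.09 rad, but the pivot edge has slid to y ≈ -0.254, so it would stand close to the pen's edge. I'll tighten, carry it 25 mm back in +y, and set it down again.

Request:
{"fn": "step_arm", "kwargs": {"plan": [[[0,0,2,0,20],[0,0,2,0,0],[0,0,2,0,0],[0,0,12,0,0],[0,15,12,0,0],[0,28,12,0,0],[0,28,6,0,0],[0,28,6,0,0]]]}}

```text
time: 25.27
tool_pos: [0.456, -0.2, 0.098]
ee_rot: [-3.139, -0.001, 1.633]
wrist_force: [-0.8, -0.5, -4.3]
width: 0.0318
```

```bash
python3 -c "
from h import *
o=robot.get_obs();print(o['wrist_force'],o['tool_pos'],o['width']);ang('p7',o)"
```

```text
[-0.7763619  -0.48861195 -4.28682735] [ 0.45595437 -0.19997297  0.09800382] 0.03177313674303747
rows 242 315 pivot rel tcp y -0.013628535118936254 tilt 1.1895227581959287 res [ 0.00000000e+00 -5.68434189e-14]
```

Request:
{"fn": "step_arm", "kwargs": {"plan": [[[0,0,-3,0,0],[0,0,-4,0,30],[0,0,-4,0,33.9],[0,0,-4,0,33.9],[0,-8,-3,0,33.9],[0,-16,-2,0,33.9],[1,-24,-2,0,33.9],[1,-24,-2,0,33.9]]]}}

```text
time: 25.98
tool_pos: [0.4582, -0.2274, 0.0977]
ee_rot: [3.141, 0.002, 1.629]
wrist_force: [0.3, -0.9, -3.1]
width: 0.032
```

```bash
python3 -c "
from h import *
o=robot.get_obs();print(o['wrist_force'],o['tool_pos'],o['width']);ang('p8',o)"
```

```text
[ 0.29502431 -0.89039103 -3.08498958] [ 0.45816919 -0.22738386  0.09774984] 0.03200863425810036
rows 242 315 pivot rel tcp y -0.014530506812194014 tilt 1.1803837799835115 res [-2.84217094e-14  0.00000000e+00]
```

Request:
{"fn": "step_arm", "kwargs": {"plan": [[[0,12,0,0,0],[-1,26,0,0,0],[-1,26,-3,0,0],[-1,26,-5,0,0],[-1,26,-5,0,33],[-1,26,-5,0,33.9],[-1,26,-5,0,33.9]]]}}

```text
time: 26.62
tool_pos: [0.457, -0.1973, 0.0937]
ee_rot: [3.141, -0.002, 1.632]
wrist_force: [-2.8, 4.3, 6.1]
width: 0.0317
```

Request:
{"fn": "step_arm", "kwargs": {"plan": [[[0,-3,1,0,33.9],[0,-8,2,0,33.9],[0,-14,3,0,33.9],[1,-20,3,0,33.9],[1,-26,3,0,33.9],[1,-26,3,0,33.9]]]}}

```text
time: 27.12
tool_pos: [0.4577, -0.2267, 0.0949]
ee_rot: [-3.141, 0.001, 1.629]
wrist_force: [-0.2, 0.1, -3.6]
width: 0.0322
```

```bash
python3 -c "
from h import *
o=robot.get_obs();print(o['wrist_force'],o['tool_pos'],o['width']);ang('p9',o)"
```

```text
[-0.16872062  0.14625211 -3.57438238] [ 0.45766447 -0.2267373   0.0949303 ] 0.03219034932620682
rows 242 315 pivot rel tcp y -0.021070772937860312 tilt 1.1156822991992927 res [-3.69482223e-13 -3.41060513e-13]
```

Request:
{"fn": "step_arm", "kwargs": {"plan": [[[0,14,0,0,0],[-1,28,0,0,0],[-1,28,-2,0,33],[-1,28,-2,0,34],[-1,24,-2,0,34],[-1,18,-2,0,34],[-1,12,-1,0,34],[0,8,-1,0,34]]]}}

```text
time: 27.83
tool_pos: [0.4577, -0.2185, 0.0944]
ee_rot: [-3.141, 0.001, 1.63]
wrist_force: [-0.7, 0.2, -2.5]
width: 0.0321
```

```bash
python3 -c "
from h import *
o=robot.get_obs();print(o['wrist_force'],o['tool_pos'],o['width']);ang('p10',o)"
```

```text
[-0.68089313  0.15871273 -2.45059512] [ 0.45770342 -0.21849224  0.0944418 ] 0.032115060376424504
rows 251 321 pivot rel tcp y -0.03708049306206599 tilt 1.0056551479062001 res [-2.84217094e-14 -5.68434189e-14]
```

Request:
{"fn": "step_arm", "kwargs": {"plan": [[[0,10,0,0,0],[0,20,0,0,0],[0,20,-4,0,33],[0,20,-6,0,34],[0,15,-6,0,34],[0,10,-6,0,34],[0,5,-5,0,34],[0,0,-4,0,34]]]}}

```text
time: 28.55
tool_pos: [0.4588, -0.2161, 0.0912]
ee_rot: [3.139, -0.001, 1.632]
wrist_force: [1.2, 1.0, 1.1]
width: 0.0321
```

```bash
python3 -c "
from h import *
o=robot.get_obs();print(o['wrist_force'],o['tool_pos'],o['width']);ang('p11',o)"
```

```text
[1.19516196 0.96901384 1.10255427] [ 0.45878979 -0.21608215  0.09121525] 0.03214249606478155
rows 262 328 pivot rel tcp y -0.05605387610452535 tilt 0.8684123151537 res [0. 0.]
```

Request:
{"fn": "step_arm", "kwargs": {"plan": [[[0,0,0,0,20],[0,0,0,0,0],[0,0,15,0,0],[-1,20,15,0,0],[-2,40,15,0,0],[-3,55,15,0,0],[-3,55,3,0,0],[-3,55,3,0,0]]]}}

```text
time: 29.27
tool_pos: [0.454, -0.1609, 0.0911]
ee_rot: [-3.14, -0.001, 1.632]
wrist_force: [0.7, 0.0, -2.5]
width: 0.032
```

```bash
python3 -c "
from h import *
o=robot.get_obs();print(o['wrist_force'],o['tool_pos'],o['width']);ang('p12',o)"
```

```text
[ 0.65696371  0.00460342 -2.53076237] [ 0.45401731 -0.16093413  0.09114337] 0.03198239582696448
rows 263 328 pivot rel tcp y -0.058874857792262564 tilt 0.8460586300490068 res [-5.68434189e-14 -5.68434189e-14]
```

Request:
{"fn": "step_arm", "kwargs": {"plan": [[[0,0,-2,0,30],[0,0,-2,0,33.9],[0,0,-2,0,33.9],[0,-7,2,0,33.9],[0,-14,5,0,33.9],[1,-19,7,0,33.9],[1,-24,8,0,33.9],[1,-24,8,0,33.9]]]}}

```text
time: 29.98
tool_pos: [0.4561, -0.1877, 0.1015]
ee_rot: [3.141, 0.001, 1.629]
wrist_force: [0.6, 0.4, -2.5]
width: 0.032
```

```bash
python3 -c "
from h import *
o=robot.get_obs();print(o['wrist_force'],o['tool_pos'],o['width']);ang('p13',o)"
```

```text
[ 0.59968249  0.37604742 -2.48986646] [ 0.45605256 -0.18774218  0.1014974 ] 0.03197471697614917
rows 261 327 pivot rel tcp y -0.04770695598060428 tilt 0.970652637946126 res [-5.68434189e-14 -5.68434189e-14]
```

Request:
{"fn": "step_arm", "kwargs": {"plan": [[[0,0,0,0,33.95],[0,0,0,0,33.95],[0,0,0,0,34.0],[0,0,0,0,34.0],[0,0,0,0,34.0]]]}}

```text
time: 30.45
tool_pos: [0.4559, -0.186, 0.1016]
ee_rot: [3.141, 0.0, 1.631]
wrist_force: [0.8, 0.1, -1.1]
width: 0.0323
```

```bash
python3 -c "
from h import *
o=robot.get_obs();print(o['wrist_force'],o['tool_pos'],o['width']);ang('p14',o)"
```

```text
[ 0.75233468  0.13426605 -1.07914159] [ 0.45589205 -0.18596033  0.10155036] 0.032280884280092625
rows 246 312 pivot rel tcp y -0.039739966631991856 tilt 0.9782555365856855 res [ 1.05160325e-11 -1.36424205e-11]
```

That works: at 34 % the prism swings until B rests on the felt. Tilt is now about 0.98 rad. I'll keep going with small lifts and drags at this light grip.

Request:
{"fn": "step_arm", "kwargs": {"plan": [[[0,-3,2,0,34],[0,-6,3,0,34],[0,-9,5,0,34],[1,-12,6,0,34],[1,-15,7,0,34],[1,-15,7,0,34],[1,-15,7,0,34.1],[1,-15,7,0,34.1]]]}}

```text
time: 31.17
tool_pos: [0.4572, -0.2014, 0.1089]
ee_rot: [3.141, 0.001, 1.631]
wrist_force: [0.9, 1.2, -0.4]
width: 0.0321
```

```bash
python3 -c "
from h import *
o=robot.get_obs();print(o['wrist_force'],o['tool_pos'],o['width']);ang('p15',o)"
```

```text
[ 0.89137231  1.19587932 -0.3653037 ] [ 0.45717284 -0.2014332   0.10889204] 0.032054508563562845
rows 288 344 pivot rel tcp y -0.08711332700216959 tilt 0.7609885478221765 res [ 0.00000000e+00 -5.68434189e-14]
```

Request:
{"fn": "step_arm", "kwargs": {"plan": [[[0,0,0,0,20],[0,0,0,0,0],[0,0,0,0,0]]]}}

```text
time: 31.47
tool_pos: [0.457, -0.2012, 0.1086]
ee_rot: [3.141, 0.001, 1.631]
wrist_force: [-0.6, -1.7, 1.2]
width: 0.0155
```

```bash
python3 -c "
from h import *
o=robot.get_obs();print(o['wrist_force'],o['tool_pos'],o['width']);ang('p16',o)
a=cv2.imread('pics/p16.png');cv2.imwrite('pics/v12.png',a[150:480,120:520])"
```

```text
[-0.60583849 -1.74131195  1.17283497] [ 0.45697303 -0.20121758  0.10860274] 0.015487974428343697
rows 202 269 pivot rel tcp y -0.007954121247938055 tilt 1.1006503094294304 res [-2.84217094e-14  0.00000000e+00]
```

```bash
cat >> h.py <<'E'
def asc(a,y0,y1,x0,x1,st):
    a=a.astype(int)
    for r in range(y0,y1,st):
        print(r,''.join('#' if (a[r,c,1]-a[r,c,2]>9) else ('W' if a[r,c].min()>165 else ('.' if a[r,c].max()>75 else 'k')) for c in range(x0,x1,st//2)))
E
python3 -c "
from h import *
asc(cv2.imread('pics/p16.png'),120,470,180,460,12)
w=cams.snapshot('wrist')['frame'][...,::-1];print();asc(w,120,470,180,460,12)
"
```

```text
120 ...............................................
132 ....k..........................................
144 ....k..........................................
156 ....k........................................kk
168 W...k........................................kk
180 W...k.........................................k
192 W...k.............##########................kk.
204 W...k...........#############................k.
216 W................WWWWWWWWWWWW..................
228 W................WWWWWWWWWWWW..................
240 W................WWWWWWWWWWWW..................
252 W....k...........WWWWWWWWWWWW..................
264 WW...k..........kWWWWWWWWWWWW..................
276 WW...k...........k##########...................
288 WW...k.............kk####.k....................
300 WW...k.............kk.....k....................
312 WW...k.............kkkk...k...................#
324 kkkkkkkkkkkkkkkk..kkkk....k...kkkkkkkkkkkkkkkkk
336 kkkkkkkkkkkkkkkk..kkk.k...kk..kkkkkkkkkkkkkkkkk
348 kkkkkkkkkkkkkkk...kkkkkk..kkkk.kkkkkkkkkkkkkkkk
360 kkkkkkkkkkkkkk....kkk.k....kkk..kkkkkkkkkkkkkkk
372 kkkk
[... 1320 characters left out ...]
..k....................#
324 kkkkkkkkkkkkkkkkk..kkk...k...kkkkkkkkkkkkkkkkkk
336 kkkkkkkkkkkkkkkkk..kk.k..kk..kkkkkkkkkkkkkkkkkk
348 kkkkkkkkkkkkkkkk...kkkk..kkk.kkkkkkkkkkkkkkkkkk
360 kkkkkkkkkkkkkkkk...kk.....kk..kkkkkkkkkkkkkkkkk
372 kkkkkkkkkkkkkkkk.kkkkkkkkkkkk.kkkkkkkkkkkkkkkkk
384 kkkkkkkkkkkkkkkk..............kkkkkkkkkkkkkkkkk
396 kkkkkkkkkkkkkkkk..............kkkkkkkkkkkkkkkkk
408 kkkkkkkkkkkkkkkk.k....WWWWW.k.kkkkkkkkkkkkkkkkk
420 kkkkkkkkkkkkkkkk.kk.........k.kkkkkkkkkkkkkkkkk
432 kkkkkkkkkkkkkkkkkkk...WWWW..kkkkkkkkkkkkkkkkkkk
444 kkkkkkkkkkkkkkkkkk..........kkkkkkkkkkkkkkkkkkk
456 kkkkkkkkkkkkkkkkkk......................kkkkkkk
468 kkkkkkkkkkkkkkkkkkkkkkkkkkkkkkkkkkkkkkkkkkkkkkk
```

```bash
python3 - <<'E'
from h import *
o=robot.get_obs();w=cams.snapshot('wrist');f=w['frame'].astype(int)
g=f[:,305:328].mean(1);print([(r,[int(v) for v in g[r]]) for r in range(180,300,4)])
for r in(202,269,290):print(r,plane(w,(316,r),.122,o))
for c in(282,352):print(c,plane(w,(c,240),.122,o))
print(o['wrist_force'],o['tool_pos'],o['width'])
s=cams.snapshot('side')['frame'][...,::-1];asc(s,100,240,340,480,4)
E
```

```text
[(180, [101, 104, 107]), (184, [108, 111, 114]), (188, [91, 110, 105]), (192, [90, 108, 103]), (196, [145, 174, 167]), (200, [193, 198, 195]), (204, [192, 198, 194]), (208, [192, 197, 194]), (212, [191, 196, 194]), (216, [191, 197, 194]), (220, [191, 196, 194]), (224, [190, 196, 193]), (228, [191, 196, 193]), (232, [190, 196, 193]), (236, [190, 196, 193]), (240, [190, 195, 192]), (244, [190, 195, 192]), (248, [190, 195, 192]), (252, [189, 195, 192]), (256, [189, 195, 191]), (260, [189, 194, 191]), (264, [147, 172, 166]), (268, [140, 169, 161]), (272, [140, 169, 162]), (276, [140, 169, 161]), (280, [139, 168, 161]), (284, [102, 119, 116]), (288, [67, 70, 71]), (292, [62, 64, 66]), (296, [63, 64, 66])]
202 [ 0.4539137  -0.15746687  0.122     ]
269 [ 0.45571586 -0.18656372  0.122     ]
290 [ 0.45631255 -0.19619756  0.122     ]
282 [ 0.44053678 -0.17454911  0.122     ]
352 [ 0.4701458  -0.17274441  0.122     ]
[ 0.14875024 -0.96108     0.31446919] [ 0.45690134 -0.20113271  0.10847838] 0.007591001722941884
100 .............W..............kkkkkkkkk.................................
104 ....
[... 1841 characters left out ...]
...................WWWWWW
204 ....#########.......................########....................WWWWWW
208 ...##########.......................########.k..................WWWWWW
212 ...##########......................#########...................WWWWWWW
216 ...#########.......................########...................WWWWWWWW
220 ...#########..................................................WWWWWWWW
224 ...#########.................................................WWWWWWWWW
228 ............................................................WWWWWWWWWW
232 ............................................................WWWWWWWWWW
236 ............................................................WWWWWWWWWW
```

The side view shows the prism standing upright and free in the pen: a tall blob at columns ~412–432, rows 168–216, with a bright top. The wrist view agrees: the top face measures 30 × 30 mm in the z = 0.122 m plane. It rocked onto its end as the fingers let go, and the fingers are now just on its ridge side. I'll back off in -y and rise.

Request:
{"fn": "step_arm", "kwargs": {"plan": [[[0,-2,0,0,16],[0,-6,0,0,16],[0,-12,0,0,16],[0,-22,0,0,16],[0,-34,0,0,16],[0,-40,15,0,16],[0,-40,40,0,16],[0,-40,70,0,16]]]}}

```text
time: 32.33
tool_pos: [0.4554, -0.2419, 0.1768]
ee_rot: [-3.137, -0.003, 1.629]
wrist_force: [-0.5, -0.7, 0.5]
width: 0.0153
```

Request:
{"fn": "step_arm", "kwargs": {"plan": [[[0,-20,20,0,16],[0,-50,40,0,16],[-10,-90,40,0,16],[-20,-130,40,0,16],[-30,-165,40,0,16],[-40,-200,40,0,16],[-40,-200,40,0,16]]]}}

```text
time: 32.92
tool_pos: [0.4133, -0.448, 0.2166]
ee_rot: [-3.139, 0.002, 1.623]
wrist_force: [-0.6, 0.0, 1.0]
width: 0.0153
```

```bash
python3 - <<'E'
from h import *
o=robot.get_obs();print(o['time'],o['tool_pos'],o['wrist_force'])
t=cams.snapshot("top");s=cams.snapshot("side");T=t["frame"][...,::-1];S=s["frame"][...,::-1]
# side blob axis vs predicted upright prism axis
f=s["frame"].astype(int)[150:230,400:445];m=(f[...,1]-f[...,0]>9).astype(np.uint8)
n,l,st,c=cv2.connectedComponentsWithStats(m);i=1+np.argmax(st[1:,4]);print("blob",st[i]+[400,150,0,0,0])
for z in(.012,.122):print(z,proj(s,[.455,-.177,z]),proj(t,[.455,-.177,z]))
o2=np.zeros((600,800,3),np.uint8)
o2[:330,:400]=cv2.resize(T[225:390,330:530],(400,330),interpolation=cv2.INTER_CUBIC)
o2[:330,400:]=cv2.resize(S[110:275,310:510],(400,330),interpolation=cv2.INTER_CUBIC)
o2[330:,:400]=cv2.resize(T[185:365,170:437],(400,270))
o2[330:,400:]=cv2.resize(S[230:430,180:476],(400,270))
cv2.imwrite("pics/v12.png",o2)
E
```

```text
32.9167 [ 0.41330718 -0.44796038  0.21663309] [-0.60746013  0.0425512   1.01257861]
blob [409 175  25  46 707]
0.012 [418.20257745 214.03359459] [407.77397484 315.99504561]
0.122 [426.56579743 173.59633991] [418.0108402  313.12020186]
```

View pics/v12.png

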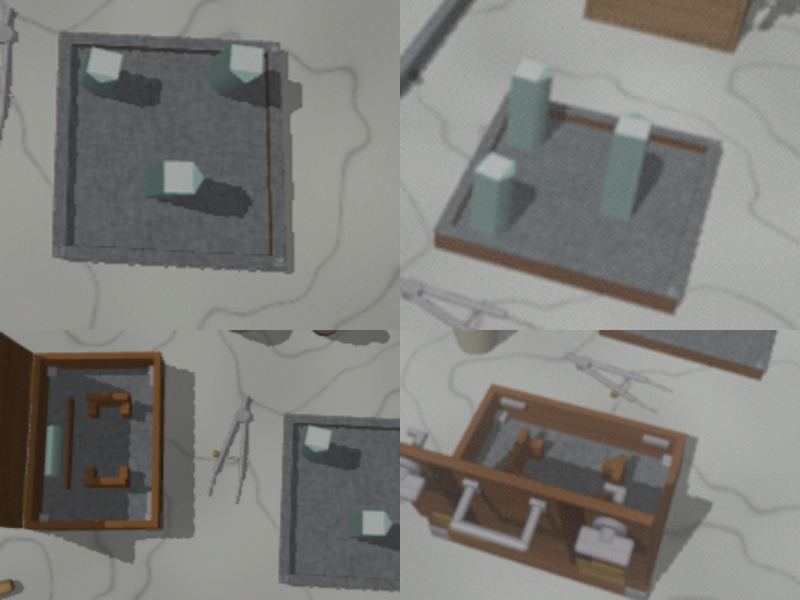

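The final views show the large prism standing upright near the middle of the pen, well clear of the other two. The panel is open, both wings still lie along the case's x, and the spare piece is undisturbed in its bay.

```bash
python3 -c "
from bench import robot
print(robot.close_job())"
```

```text
the job is handed in; nothing more can be done
None
```

The job is handed in at about 33 s on the robot's clock, with the large prism standing on its end in the pen. No verdict is reported.

I turned both wing fasteners, swung the panel onto its stop, lifted out the prism and laid it on the pen's felt. Then I took it again near one end and stood it up.

**The stand-up did not go as planned:**
- The full grip held the prism level instead of letting it pivot, so I eased the grip and worked it up in small lifts and drags.
- Several of those drags did nothing or tipped it back.
- It finally slipped out of the light grip and rocked upright on its own, so that last bit was not a controlled placing.
- I misread that moment and closed the fingers beside it. They touched its ridge lightly, and I then backed them away.

**Last checks:**
- **Prism:** the top and side pictures show it upright near pen x −40 mm, y +15 mm. In the side view its top and foot are within a few pixels of where an upright prism there should be. I did not measure the lean to the 4.5° limit.
- **Clearance:** the other two prisms still stand, with a gap of roughly 70 mm by my position estimates.
- **Case:** the panel is open, both wings lie along the case's x, and the small piece is in its bay. I judged the panel and wing angles from pictures and tool turns, since there are no joint readings.
- **Cup and bottle:** the arm did not go near them. The final crops show only part of them, so I did not measure their positions again.

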